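# Pull the brushing machine's dust filter and hold it to the lamp

## Task

The bolt brushing machine's dust filter is due for a look. Lower the machine's open hood until it is fully closed, without slamming it, then lift the yellow filter flap and leave it standing up, draw the filter plate out by its red tab, and hold it upright and square in front of the lit face of the work lamp, centred on the light and about 10 cm from it. Finish while still holding the plate there in the gripper, touching nothing else with it, and leave the other things on the table where they are.

Things in the scene. Friction and masses are not known exactly. Their poses are not given: they have to be found in the camera images.
- brusher: green bolt brushing machine, fixed on the table: cabinet 180 mm deep (x) x 300 mm wide (y), rim 120 mm above the table, plus a grey motor on its left (+y) side reaching 240 mm from the origin. Left of the origin (y -26 to +150 mm) is the brush chamber under the hinged hood, right of it (y -150 to -26 mm) the filter box under the yellow flap. Origin: centre of its underside; its x points away from the robot at yaw 0, y left, z up
- hood (a joint): angle of the green hood with the clear window: 0 is fully closed, grows as it opens upwards and away, 1.9 at most. A stiff hinge: it stays at any angle and takes about 1 to 6 N at its handle to move
- hood_hinge (a point): on the hood's hinge axis, midway along it, at the rear of the chamber; turns with the machine (same axes as brusher), the hinge axis is its y. The hood reaches 183 mm from the axis towards the front, is 172 mm wide and 6 mm thick, its outer face 3 mm outside the axis
- hood_handle (a point): centre of the black cross bar of the hood's T-handle: bar 36 mm long along the hinge direction (y), 14 mm in diameter, on a stem 12 x 14 mm; with the hood closed it lies 150 mm in front (-x) of the hinge axis and 31 mm above it (28 mm above the sheet), and moves with the hood about that axis
- flap (a joint): angle of the yellow filter cover flap: 0 is closed, grows as it is lifted upwards and away, 1.9 (leaning back past upright) at most. A stiff hinge: it stays at any angle and takes about 1 to 3 N at its handle to move
- flap_hinge (a point): on the flap's hinge axis, midway along it, towards the rear of the filter box; same axes as brusher, the hinge axis is its y. The flap reaches 145 mm from the axis towards the front, is 122 mm wide and 4 mm thick
- flap_handle (a point): centre of the black cross bar of the flap's T-handle, same bar and stem as the hood's: with the flap closed it lies 115 mm in front (-x) of the flap's hinge axis and 30 mm above it (28 mm above the sheet), and moves with the flap
- filter_mid (a point): centre of the dust filter plate: a framed perforated plate 96 mm wide (its x), 8 mm thick (its y), 72 mm tall (its z, up), about 0.2 kg, standing upright in two edge channels (12 mm grooves, tops 40 mm below the cabinet's rim) in the filter box beneath the flap; it is drawn straight up
- filter_tab (a point): centre of the red grip tab on the plate's top edge, 49 mm above the plate's centre: 36 mm wide (x), 8 mm thick (y), 27 mm tall; its top lies 5 mm below the cabinet's rim while the plate is home. The filter box is open 58 mm to either side (y) of the tab
- lamp_face (a point): centre of the lit face (122 mm wide, 76 mm tall, 140 mm above the table) of the yellow LED work lamp, fixed on the table; its -x axis points out of the lit face, level, where the light goes; its y is level along the face. The lamp is 192 mm high at the lit head and 152 mm at the tops of the two bracket arms, 190 mm wide over the clamping knobs
- nut: rusted square nut, 42 x 42 x 24 mm, bystander; origin under its centre
- washer: pewter-grey lock washer, 48 mm across, 7 mm thick, bystander; origin under its centre
- gauge: red flat steel bolt gauge with notches, 130 x 42 x 6 mm, bystander; origin under its centre
- chalkholder: white ceramic chalk holder with three chalks, 60 mm across, 82 mm tall, bystander; origin under its centre
- loosebolt: track bolt standing upright on its 40 mm round head, 141 mm tall, bystander; origin under its centre
- boltstand: slotted steel stand, 80 x 260 mm, with four upright bolts, 149 mm tall, fixed at the back of the table; origin under its centre
- filter: the same dust filter plate; origin at the centre of its lower edge, 36 mm below filter_mid, same axes
- worklamp: the work lamp; origin under its foot (110 x 150 mm), same axes as lamp_face, which lies 23 mm in front of it (-x) and 140 mm up
Mind the look-alikes: they are no part of the job. What is shaped like the worklamp but pink is not meant.

How it is judged:
By the outcome, as a careful person would: the job done as asked, in the order asked, and still so for the second after the job is handed in, while the arm keeps its last pose, push and grip.
It also fails if it takes over 72 s, if anything falls off the work surface, if the arm or the gripper's body presses on something with over 40 N, if the wrist force passes 120 N, or if a joint passes its speed limit or range.

## Robot

A 6-joint arm with a two-finger parallel gripper is mounted at the origin on the work surface. World frame = base frame: x ahead of the robot, y to its left, z up, the work surface at z = 0. Lengths are in m, angles in rad, forces in N, time in s.
With the tool pointing down it reaches from about 0.25 to 0.725 m from the base axis. Payload 4 kg.
Tool frame: the origin (TCP) lies midway between the tips of the shut fingers; the grasp point (between the pads) lies 19 mm behind it; z points along the fingers, y is the line along which they close (so a half turn about z gives the same grasp; the last joint's range is limited). The gripper opens to 85 mm and grips with 20 to 120 N. Pads are 22 mm wide; open, the fingers measure 114 mm over their backs; the gripper's body (76 mm by 85 mm) begins 54 mm behind the grasp point. The pads swing forward as they close: fully open they stand 13 mm farther back than shut.
Start: joints at [1.278, 0.241, 0.005, 1.335, 0, 1.571], TCP at [0.144, 0.479, 0.199] pointing down, gripper open.
Joint ranges: [-2.72, 2.72], [-1.05, 1.87], [-1.09, 1.28], [-1.99, 2.15], [-1.42, 1.44], [-3.14, 3.14]. Speed limits (rad/s): [2.79, 2.79, 3.14, 3.14, 3.14, 3.14].

## Interface

Orientations are given as a rotation vector (axis times angle).
In Python, from cell import env, get_image, camera_model gives the robot as it stands.
- The arm moves only by the shell command python3 -m crank 'ROWS'. ROWS is JSON, a list of rows, each a list of 5 numbers: the opening, from 0 (shut) to 1 (fully open), then the shift along the tool's x, y, z in units of 25 mm (1.0 is 25 mm), then the turn about the tool's z in units of 6 degrees (1.0 is 6 degrees). A call has 1 to 12 rows; each row shifts and turns the commanded pose from where the row before left it, along the tool's axes as they then stand; what a row does not reach is not made up. A row lasts 1/8 s, in which the tool goes at most 62.5 mm and 10.7 degrees, less where a joint would pass 70% of its speed; a pose out of reach is approached as far as the arm can. A call is refused whole if a number of a shift passes 1 or a number of a turn 1, either way. A call with a gripper value outside its range is refused whole. The fingers move at their own pace and stop on an object; the grip force is fixed at half the most. Time passes only in rows, so rows that do not move let the fingers close. It gives the time, the measured TCP pose, the force, the opening and the grip force at its end, in the units of the state.
- env.sense(): the state, without advancing time (a new reading comes with each control period).
- get_image(name): name is "scene" or "top" or "wrist"; returns the picture (400x640x3 uint8, red, green, blue); there is no depth.
- camera_model(name): a dict with "fx", "fy", "cx", "cy" (pixels), "cam_to_world" (4x4, takes a point from camera to world coordinates); the wrist camera has in their place "tool_from_camera" (4x4, takes a point from camera to tool coordinates, whose origin is the TCP and whose axes are the flange's). Camera axes: x right, y down, z forward; pixel columns grow to the right and rows downward; lengths in m; the calibration is good to about 2 mm. A picture is of the moment at which its call begins: read the wrist's pose just before it. camera_model takes no time and is no camera call.
- env.job_done(): hands the job in; it is judged then, once.
The state is a dict: "clock": time; "q": joint angles; "joint_velocities": joint speeds; "joint_torque": joint torques, N m; "position": TCP position; "tcp_rot": TCP orientation; "wrist_force": force on the tool from outside, world axes, zero at the start; "wrist_torque": the same for the moment, N m; "width": finger opening in m; "grip_force": force on a finger pad.
Only numpy, scipy, OpenCV 4.12 (cv2) and the standard library are available. Lean on these libraries where they do the work, as an engineer would, in place of code of your own. Each camera call takes 0.05 s, during which the arm holds its last target. There are 200 camera calls.

## Working session

There is one attempt and no reset: what is moved stays moved. The work goes in short steps, Python scripts to look and compute and a shell command to move; the robot and the scene stay as the last step left them, time stands still between calls to the robot, and variables do not carry over. Pictures are saved under pics/ and viewed, at most 10 in all, crops included, and the job is handed in when it is done.

```bash
ls; mkdir -p pics; python3 - <<'E'
from cell import env,get_image,camera_model
import cv2,numpy as np
np.set_printoptions(precision=4,suppress=True)
print(env.sense())
for n in("scene","top"):
    im=get_image(n);cv2.imwrite(f"pics/{n}0.png",im[:,:,::-1]);print(n,camera_model(n))
print(camera_model("wrist"))
E
```

```text
pics
{'clock': 0.0, 'q': array([1.278 , 0.2414, 0.0037, 1.3352, 0.    , 1.5708]), 'joint_velocities': array([ 0.0008,  0.0004, -0.0007,  0.0002,  0.0001, -0.0006]), 'joint_torque': array([  0.    , -37.2314,  25.241 ,   0.0169,   0.0001,  -0.    ]), 'position': array([0.1441, 0.4781, 0.1976]), 'tcp_rot': array([-0.4582, -3.1077,  0.0032]), 'wrist_force': array([ 0.0346,  0.6943, -0.182 ]), 'wrist_torque': array([-0.0078,  0.0232, -0.022 ]), 'grip_force': 0.0, 'width': 0.08545905597955786}
scene {'fx': 385.2989175119942, 'fy': 385.2989175119942, 'cx': 315.76956964055125, 'cy': 197.54928190264005, 'cam_to_world': array([[-0.9879, -0.1293,  0.0862,  0.4494],
       [-0.1553,  0.8393, -0.5211,  0.3951],
       [-0.0049, -0.5281, -0.8492,  1.049 ],
       [ 0.    ,  0.    ,  0.    ,  1.    ]])}
top {'fx': 464.0442092837938, 'fy': 464.0442092837938, 'cx': 316.0727015878494, 'cy': 192.94254082815544, 'cam_to_world': array([[-0.0001, -0.9765,  0.2156,  0.2683],
       [-1.    ,  0.0007,  0.0026, -0.1891],
       [-0.0027, -0.2156, -0.9765,  1.4288],
       [ 0.    ,  0.    ,  0.    ,  1.    ]])}
{'fx': 318.9018449548916, 'fy': 318.9018449548916, 'cx': 319.62743025327626, 'cy': 196.46588727181998, 'tool_from_camera': array([[ 0.0001, -0.9487, -0.3163,  0.0797],
       [ 1.    , -0.0001,  0.0007,  0.0003],
       [-0.0007, -0.3163,  0.9487, -0.1755],
       [ 0.    ,  0.    ,  0.    ,  1.    ]])}
```

View pics/scene0.png

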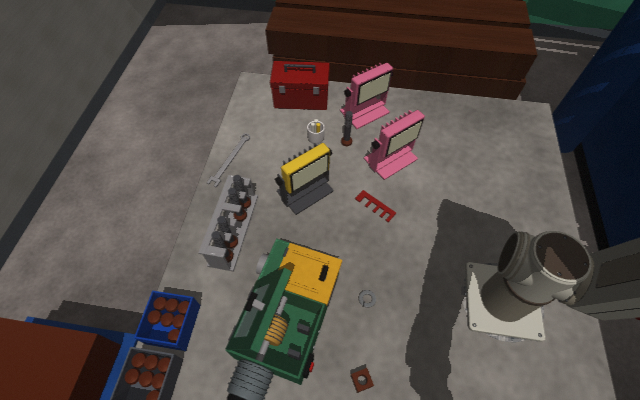

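View pics/top0.png

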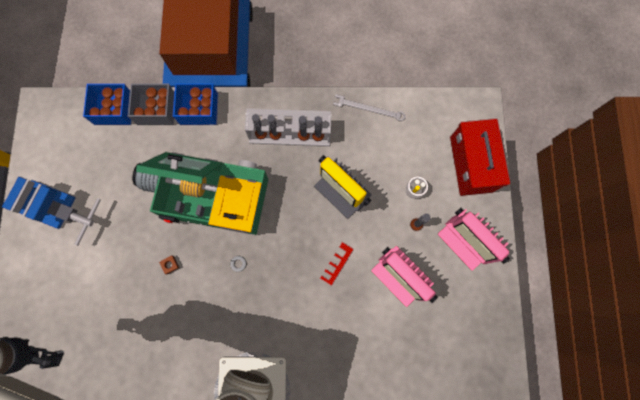

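The top view shows the green brusher at (205,195) with its hood open, and the flap with its black bar at (238,212). Lamp candidates in the top view are:
- **Yellow lamp (343,183):** dark foot, facing lower left. This one matches the description.
- **Pink lamps (405,275) and (475,240):** look-alikes, rejected.

The red gauge is at (337,263), the washer at (238,263) and the nut at (168,265). Next I'll take close crops.

```bash
python3 - <<'E'
import cv2,numpy as np
t=cv2.imread("pics/top0.png");s=cv2.imread("pics/scene0.png")
a=cv2.resize(t[140:250,120:380],None,fx=3,fy=2.7,interpolation=cv2.INTER_CUBIC)
b=cv2.resize(s[230:390,220:350],None,fx=1.85,fy=1.85,interpolation=cv2.INTER_CUBIC)
c=cv2.resize(s[140:220,270:350],None,fx=3.5,fy=3.5,interpolation=cv2.INTER_CUBIC)
o=np.zeros((600,800,3),np.uint8);o[:297,:780]=a;h,w=b.shape[:2];o[300:300+h,:w]=b;h,w=c.shape[:2];o[300:300+h,300:300+w]=c
cv2.imwrite("pics/crop1.png",o)
E
```

```text
(no output)
```

View pics/crop1.png

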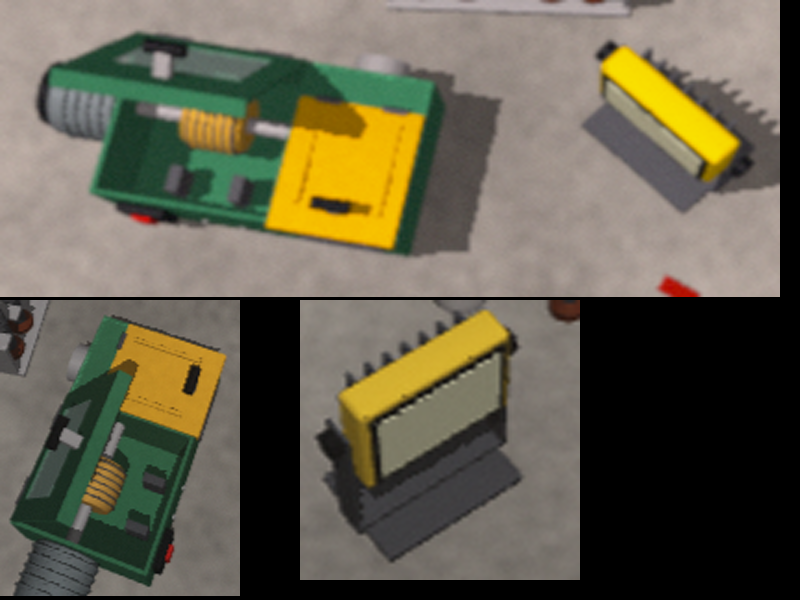

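The crop confirms the lamp choice: yellow body, lit face towards the lower left. The hood leans back past upright with its bar at top px (175,157) and scene px (251,301). The flap is closed with its bar at top px (230,216) and scene px (324,273). Next I'll triangulate.

```bash
cat > h.py <<'E'
import numpy as np,cv2
from cell import env,get_image,camera_model
from scipy.spatial.transform import Rotation as R
np.set_printoptions(precision=4,suppress=True)
def cam(n,s=None):
    m=dict(camera_model(n))
    if n=="wrist":
        T=np.eye(4);T[:3,:3]=R.from_rotvec(s["tcp_rot"]).as_matrix();T[:3,3]=s["position"]
        m["cam_to_world"]=T@m["tool_from_camera"]
    return m
def ray(m,p):
    p=np.atleast_2d(p).astype(float)
    d=np.c_[(p[:,0]-m["cx"])/m["fx"],(p[:,1]-m["cy"])/m["fy"],np.ones(len(p))]@m["cam_to_world"][:3,:3].T
    return m["cam_to_world"][:3,3],d
def onz(m,p,z):
    o,d=ray(m,p);return o+d*((np.broadcast_to(z,len(d))-o[2])/d[:,2])[:,None]
def tri(*mp):
    A=0;b=0;L=[]
    for m,p in mp:
        o,d=ray(m,p);d=d[0]/np.linalg.norm(d[0]);P=np.eye(3)-np.outer(d,d);A=A+P;b=b+P@o;L.append((o,P))
    x=np.linalg.solve(A,b);return x,[np.linalg.norm(P@(x-o)) for o,P in L]
def proj(m,X):
    T=np.linalg.inv(m["cam_to_world"]);q=np.atleast_2d(X)@T[:3,:3].T+T[:3,3]
    return np.c_[m["fx"]*q[:,0]/q[:,2]+m["cx"],m["fy"]*q[:,1]/q[:,2]+m["cy"]]
def blob(im,lo,hi,box=None,k=0):
    "HSV mask, largest contour in box x0,y0,x1,y1 -> contour"
    M=cv2.inRange(cv2.cvtColor(im,cv2.COLOR_BGR2HSV),lo,hi)
    if box: Z=np.zeros_like(M);x0,y0,x1,y1=box;Z[y0:y1,x0:x1]=M[y0:y1,x0:x1];M=Z
    if k: M=cv2.morphologyEx(M,cv2.MORPH_CLOSE,np.ones((k,k)))
    return max(cv2.findContours(M,cv2.RETR_EXTERNAL,cv2.CHAIN_APPROX_NONE)[0],key=cv2.contourArea)
E
python3 - <<'E'
from h import *
t=cv2.imread("pics/top0.png");s=cv2.imread("pics/scene0.png");mt=cam("top");ms=cam("scene")
def c(im,lo,hi,box):
    k=blob(im,lo,hi,box);r=cv2.minAreaRect(k);print(r,cv2.contourArea(k));return r
bl=((0,0,0),(180,255,60))
a=c(t,*bl,(222,208,248,224));b=c(s,*bl,(314,262,334,284));print("flapbar",tri((mt,a[0]),(ms,b[0])))
a=c(t,*bl,(165,150,188,166));b=c(s,*bl,(243,290,258,312));print("hoodbar",tri((mt,a[0]),(ms,b[0])))
for im,m,box in((t,mt,(205,165,270,240)),(s,ms,(270,230,350,310))):
    k=blob(im,(18,120,110),(35,255,255),box,5);q=cv2.approxPolyDP(cv2.convexHull(k),3,True)[:,0];print(q.tolist(),onz(m,q,.124))
k=blob(s,(20,15,120),(50,90,255),(285,150,335,205));q=cv2.approxPolyDP(cv2.convexHull(k),2,True)[:,0];print("face",q.tolist(),cv2.contourArea(k))
print(onz(ms,q,.178),onz(ms,q,.102))
E
```

```text
((229.9499969482422, 215.8499755859375), (10.323759078979492, 3.111269950866699), 8.130102157592773) 20.5
((323.54998779296875, 272.8500061035156), (5.375871658325195, 15.17893123626709), 18.43494987487793) 64.5
flapbar (array([0.4869, 0.055 , 0.1487]), [np.float64(0.0012576674943875262), np.float64(0.0012576674943874143)])
((174.2027130126953, 156.7837677001953), (15.124707221984863, 5.425166606903076), 9.462321281433105) 58.0
((250.1301727294922, 301.3875732421875), (7.769231796264648, 23.230770111083984), 22.61986541748047) 117.0
hoodbar (array([0.6218, 0.1838, 0.269 ]), [np.float64(0.0005032456878117024), np.float64(0.0005032456878115856)])
[[220, 176], [261, 183], [249, 232], [208, 223]] [[ 0.6071  0.0935  0.124 ]
 [ 0.5861 -0.0262  0.124 ]
 [ 0.4435  0.0042  0.124 ]
 [ 0.4693  0.1215  0.124 ]]
[[289, 243], [341, 259], [326, 304], [285, 289], [280, 264]] [[ 0.5911 -0.0225  0.124 ]
 [ 0.4502  0.0014  0.124 ]
 [ 0.4719  0.1225  0.124 ]
 [ 0.577   0.1012  0.124 ]
 [ 0.6025  0.0389  0.124 ]]
face [[326, 156], [325, 170], [294, 188], [294, 174]] 446.0
[[ 0.5306 -0.2818  0.178 ]
 [ 0.5264 -0.2326  0.178 ]
 [ 0.6007 -0.1605  0.178 ]
 [ 0.6093 -0.2061  0.178 ]] [[ 0.5377 -0.3408  0.102 ]
 [ 0.5331 -0.2874  0.102 ]
 [ 0.6139 -0.209   0.102 ]
 [ 0.6232 -0.2585  0.102 ]]
```

```bash
python3 -m crank '[[1,0,0,-0.8,-1],[1,-1,-0.8,-0.6,0],[1,-1,-0.8,-0.6,0],[1,-1,-0.8,-0.6,0],[1,-1,-0.8,-0.6,0],[1,-1,-0.8,-0.6,0],[1,-1,-0.8,-0.6,0],[1,-1,-0.8,-0.6,0],[1,-1,-0.8,-0.6,0],[1,-1,-0.8,-0.6,0],[1,-1,-0.8,-0.6,0],[1,-1,-0.8,0,0]]'
python3 -m crank '[[1,-1,-1,0,0],[1,-1,-1,0,0],[1,-1,-1,0,0],[1,0,0,0,0],[1,0,0,0,0]]'
python3 - <<'E'
from h import *
import json
s=env.sense();im=get_image("wrist");cv2.imwrite("pics/w1.png",im[:,:,::-1]);print(s["position"],s["tcp_rot"],s["q"],s["clock"])
np.save("w1.npy",cam("wrist",s)["cam_to_world"])
E
```

```text
clock: 1.6
position: [0.3743, 0.2105, 0.3694]
tcp_rot: [0.295, 3.126, 0.002]
wrist_force: [1.2, 0.5, -0.0]
width: 0.0857
grip_force: 0.0
clock: 2.22
position: [0.4326, 0.1236, 0.3682]
tcp_rot: [-0.295, -3.127, -0.0]
wrist_force: [0.3, -0.5, 0.6]
width: 0.0852
grip_force: 0.0
[0.4326 0.1236 0.3682] [-0.2954 -3.1266 -0.    ] [0.278  0.1351 0.311  1.7477 0.0004 0.4664] 2.225
```

View pics/w1.png

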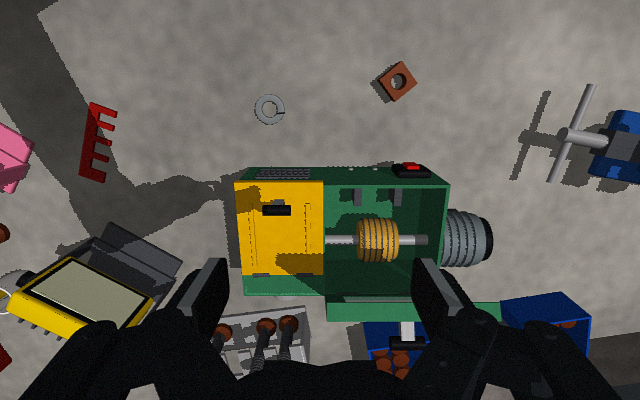

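The wrist view shows the flap at about (280,228) with its bar at (277,210), the hood bar at (406,342), and the yellow lamp's whole lit face at about (87,290). Next I'll measure all three.

```bash
python3 - <<'E'
from h import *
mt=cam("top");ms=cam("scene");mw=cam("wrist",env.sense());mw["cam_to_world"]=np.load("w1.npy")
s=cv2.imread("pics/scene0.png");w=cv2.imread("pics/w1.png")
bl=((0,0,0),(180,255,60))
a=cv2.minAreaRect(blob(w,*bl,(260,198,296,222)));b=cv2.minAreaRect(blob(w,*bl,(388,335,426,351)));print(a,b)
print("flapbar",tri((mw,a[0]),(mt,(229.95,215.85)),(ms,(323.5,272.8))))
print("hoodbar",tri((mw,b[0]),(mt,(174.2,156.8)),(ms,(250.1,301.4))))
k=blob(w,(18,120,110),(35,255,255),(225,175,330,285),5);q=cv2.boxPoints(cv2.minAreaRect(k));print(q.tolist());print(onz(mw,q,.124))
k=blob(w,(20,10,100),(60,90,255),(15,250,150,325),3);q=cv2.boxPoints(cv2.minAreaRect(k));p=cv2.approxPolyDP(cv2.convexHull(k),3,True)[:,0];print("face w",p.tolist())
k=blob(s,(20,15,120),(50,90,255),(285,150,335,205));h=cv2.approxPolyDP(cv2.convexHull(k),2,True)[:,0];print("face s",h.tolist())
E
```

```text
((276.0, 209.0), (12.0, 28.0), 90.0) ((406.5, 342.5), (15.0, 37.0), 90.0)
flapbar (array([0.4874, 0.0551, 0.1512]), [np.float64(0.001545469998623672), np.float64(0.002210096669256175), np.float64(0.0007879161402980306)])
hoodbar (array([0.6218, 0.1832, 0.2701]), [np.float64(0.0013113599128775255), np.float64(0.0009301916923158113), np.float64(0.0009108456335829019)])
[[234.0, 181.0], [322.0, 181.0], [322.0, 274.0], [234.0, 274.0]]
[[ 0.4479  0.0022  0.124 ]
 [ 0.4704  0.1201  0.124 ]
 [ 0.6134  0.0932  0.124 ]
 [ 0.5885 -0.0372  0.124 ]]
face w [[31, 289], [73, 261], [143, 298], [121, 324], [95, 321]]
face s [[326, 156], [325, 170], [294, 188], [294, 174]]
```

```bash
python3 -m crank '[[1,-1,0.54,0,0],[1,-1,0.54,0,0],[1,-1,0.54,0,0],[1,-1,0.54,0,0],[1,-1,0.54,0,0],[1,-1,0.54,0,0],[0.9,-1,0.54,0,0],[0.8,0,0,0.8,0],[0.8,0,0,0.8,0],[0.8,0,0,0.8,0],[0.8,0,0,0,0],[0.8,0,0,0,0]]'
python3 - <<'E'
from h import *
s=env.sense();m=cam("wrist",s);w=get_image("wrist")[:,:,::-1].copy();cv2.imwrite("pics/w2.png",w);print(s["position"],s["width"],s["q"],proj(m,[.6218,.1832,.270]))
x,y=proj(m,[.6218,.1832,.270])[0].astype(int)
b=cv2.minAreaRect(blob(w,(0,0,0),(180,255,60),(x-70,y-20,x+70,min(y+25,400))));print(b,onz(m,b[0],.270))
p=np.array([1.285-i*(1.285-.204)/12 for i in range(13)]);d=.1532/.025*np.c_[-np.cos(p),np.sin(p)];d=np.diff(d,axis=0);print(np.c_[-d[:,0],-d[:,1]].round(2).tolist())
E
```

```text
clock: 3.78
position: [0.6224, 0.1845, 0.3096]
tcp_rot: [0.293, 3.127, 0.001]
wrist_force: [0.4, -0.3, 0.6]
width: 0.0684
grip_force: 0.0
[0.6224 0.1845 0.3096] 0.06844112444624219 [0.2881 0.575  0.7934 1.788  0.0001 0.475 ] [[317.3528 206.4814]]
((316.5, 202.0), (32.0, 139.0), 90.0) [[0.6183 0.1832 0.27  ]]
[[0.52, 0.18], [0.5, 0.23], [0.48, 0.27], [0.46, 0.31], [0.43, 0.35], [0.39, 0.39], [0.36, 0.42], [0.32, 0.45], [0.27, 0.48], [0.23, 0.5], [0.18, 0.52], [0.14, 0.53]]
```

View pics/w2.png

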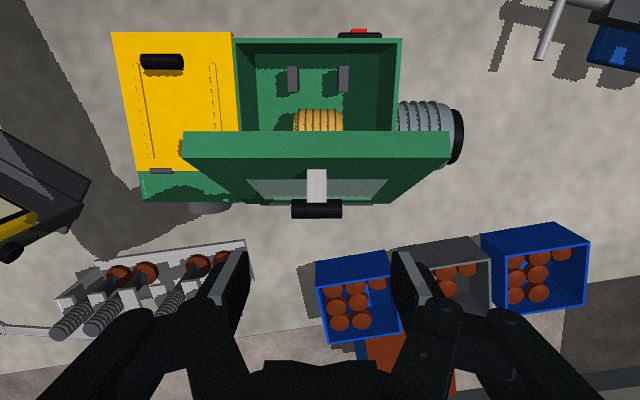

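The hood bar sits at (317,208), within 2 px of the prediction, centred between the fingers. I'll descend and grip it.

```bash
python3 -m crank '[[0.8,0,0,0.82,0],[0.8,0,0,0.82,0],[0.8,0,0,0.82,0],[0.7,0,0,0,0],[0.5,0,0,0,0],[0,0,0,0,0],[0,0,0,0,0],[0,0,0,0,0],[0,0,0,0,0],[0,0,0,0,0]]'
```

```text
clock: 5.08
position: [0.6225, 0.1836, 0.247]
tcp_rot: [-0.295, -3.128, 0.0]
wrist_force: [-1.0, 0.7, -0.1]
width: 0.0004
grip_force: 0.0
```

```bash
python3 - <<'E'
from h import *
s=env.sense();m=cam("wrist",s);w=get_image("wrist")[:,:,::-1];S=get_image("scene")[:,:,::-1]
o=np.zeros((400,800,3),np.uint8);o[:,:400]=cv2.resize(w,None,fx=.8,fy=.8)[:320,50:450] if 0 else w[:,120:520]
c=cv2.resize(S[220:400,200:380],(400,400),interpolation=cv2.INTER_CUBIC);o[:,400:]=c;cv2.imwrite("pics/w3.png",o)
print(proj(m,[[.6218,.1832,.270]]),proj(m,s["position"]),proj(cam("scene"),s["position"]))
E
```

```text
[[318.2566 246.7155]] [[319.2542 229.856 ]] [[251.6123 304.4485]]
```

View pics/w3.png

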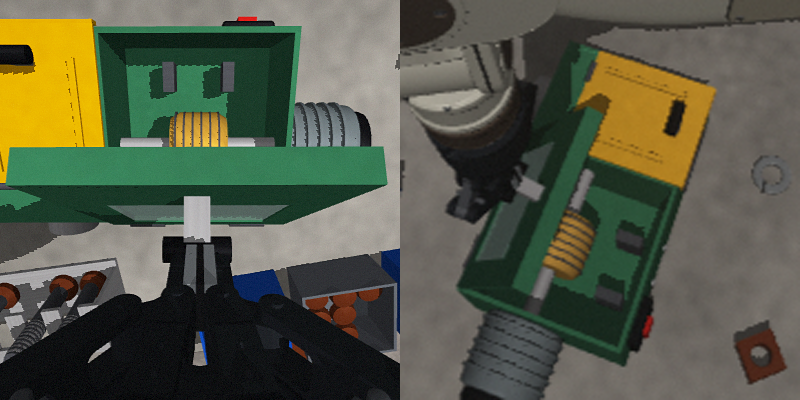

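```bash
python3 - <<'E'
import cv2,numpy as np
o=cv2.imread("pics/w3.png")[:,:400]
v=o.max(2)
print("col:rows180-330 step4")
for c in(165,180,190,195,199,203,208,215,228):print(c,v[180:340:4,c].tolist())
E
```

```text
col:rows180-330 step4
165 [133, 136, 56, 57, 58, 55, 55, 100, 96, 135, 133, 49, 155, 159, 71, 23, 11, 16, 14, 18, 13, 177, 169, 167, 171, 175, 177, 25, 19, 12, 13, 15, 18, 24, 24, 22, 16, 21, 19, 19]
180 [125, 134, 54, 59, 61, 33, 32, 101, 102, 106, 135, 110, 159, 159, 78, 12, 17, 20, 20, 20, 20, 21, 19, 16, 15, 15, 18, 20, 26, 20, 16, 16, 19, 18, 19, 14, 22, 14, 17, 14]
190 [128, 132, 51, 58, 154, 191, 186, 189, 187, 189, 191, 191, 192, 192, 198, 106, 53, 99, 98, 97, 95, 98, 98, 102, 92, 96, 97, 20, 12, 16, 19, 24, 17, 15, 20, 9, 8, 17, 17, 14]
195 [128, 139, 56, 53, 153, 178, 183, 184, 185, 185, 184, 185, 183, 188, 189, 102, 56, 94, 102, 102, 99, 100, 104, 103, 85, 81, 75, 79, 78, 36, 11, 18, 17, 22, 12, 7, 17, 13, 24, 24]
199 [129, 136, 52, 58, 150, 182, 184, 182, 185, 185, 184, 187, 185, 187, 188, 100, 11, 18, 23, 18, 21, 16, 16, 16, 15, 12, 15, 22, 26, 23, 16, 22, 24, 21, 21, 15, 19, 17, 198, 82]
203 [131, 139, 58, 56, 147, 183, 187, 182, 183, 185, 186, 187, 188, 185, 190, 93, 41, 48, 48, 49, 32, 28, 22, 9, 8, 7, 16, 11, 15, 18, 10, 21, 15, 20, 26, 19, 17, 18, 108, 114]
208 [130, 139, 56, 50, 152, 183, 183, 184, 185, 187, 181, 188, 185, 185, 187, 189, 56, 100, 94, 98, 97, 96, 99, 76, 77, 82, 92, 24, 17, 15, 23, 17, 10, 17, 17, 16, 16, 20, 15, 21]
215 [130, 132, 53, 58, 53, 57, 50, 94, 98, 108, 126, 107, 159, 157, 76, 24, 21, 30, 25, 24, 30, 63, 82, 104, 98, 81, 75, 11, 14, 22, 15, 20, 20, 19, 18, 15, 18, 24, 16, 23]
228 [127, 136, 55, 57, 52, 53, 56, 100, 102, 102, 133, 65, 159, 158, 73, 17, 19, 22, 38, 20, 25, 14, 19, 16, 17, 20, 20, 18, 26, 22, 20, 16, 17, 17, 16, 17, 14, 18, 21, 15]
```

```bash
python3 -m crank '[[0,0,0,0.15,0],[0,0,0,0.15,0],[0,0,0,0.1,0],[0,0,0,0,0]]'
```

```text
clock: 5.68
position: [0.6229, 0.1838, 0.2431]
tcp_rot: [0.294, 3.121, 0.005]
wrist_force: [-6.7, -1.4, 19.5]
width: 0.0001
grip_force: 9.7
```

The fingertips touched the bar about 33 mm before the TCP reading said they should, so I'll correct for that. I'll raise, open, go lower and grip again.

```bash
python3 -m crank '[[0,0,0,-0.7,0],[0.7,0,0,0,0],[0.7,0,0,0,0],[0.7,0,0,0,0],[0.7,0,0,0.5,0],[0.7,0,0,0.5,0],[0.7,0,0,0.5,0],[0.5,0,0,0,0],[0,0,0,0,0],[0,0,0,0,0],[0,0,0,0,0],[0,0,0,0,0]]'
python3 - <<'E'
from h import *
s=env.sense();w=get_image("wrist")[:,:,::-1];cv2.imwrite("pics/w4.png",w)
v=w.max(2)
for c in(270,278,285,300,319,335,350,357,365):print(c,v[180:320:5,c].tolist())
E
```

```text
clock: 7.18
position: [0.6217, 0.182, 0.2164]
tcp_rot: [-0.296, -3.125, 0.005]
wrist_force: [-2.4, -6.2, -4.0]
width: 0.0345
grip_force: 60.8
270 [134, 131, 134, 134, 135, 134, 54, 54, 54, 90, 110, 63, 54, 91, 97, 96, 98, 97, 100, 98, 99, 37, 62, 9, 6, 18, 11, 8]
278 [133, 131, 136, 135, 130, 131, 54, 55, 53, 85, 113, 64, 56, 65, 105, 35, 14, 16, 15, 13, 4, 1, 2, 10, 14, 12, 13, 11]
285 [133, 134, 136, 134, 131, 134, 57, 57, 61, 90, 110, 65, 159, 156, 164, 122, 76, 31, 17, 12, 14, 16, 10, 10, 169, 166, 158, 157]
300 [126, 129, 132, 132, 130, 132, 55, 55, 34, 89, 111, 141, 163, 163, 169, 172, 177, 188, 12, 14, 19, 13, 13, 11, 79, 84, 75, 76]
319 [130, 132, 132, 128, 135, 132, 55, 58, 187, 186, 188, 189, 193, 189, 188, 194, 192, 198, 101, 3, 16, 25, 17, 14, 94, 93, 88, 92]
335 [129, 125, 129, 134, 128, 135, 55, 59, 130, 178, 175, 176, 185, 186, 194, 193, 198, 201, 111, 6, 10, 15, 13, 14, 97, 89, 90, 89]
350 [131, 130, 126, 128, 128, 134, 52, 59, 50, 109, 106, 136, 157, 158, 159, 168, 166, 167, 9, 11, 11, 20, 11, 15, 89, 96, 90, 95]
357 [126, 133, 129, 131, 133, 132, 55, 56, 56, 107, 109, 140, 70, 3, 15, 9, 17, 21, 13, 14, 18, 15, 16, 11, 56, 97, 92, 90]
365 [135, 130, 130, 130, 129, 129, 54, 63, 57, 106, 104, 135, 82, 60, 98, 94, 100, 98, 9, 15, 14, 13, 11, 17, 19, 17, 19, 19]
```

Gripped at 60 N. Now I'll lower the hood along its arc.

```bash
python3 -m crank '[[0,0.26,0.09,0,0],[0,0.26,0.09,0,0],[0,0.5,0.23,0,0],[0,0.48,0.27,0,0],[0,0.46,0.31,0,0],[0,0.43,0.35,0,0],[0,0,0,0,0]]'
```

```text
clock: 8.1
position: [0.5709, 0.1895, 0.2002]
tcp_rot: [-0.332, -3.113, 0.115]
wrist_force: [20.4, -82.7, -48.9]
width: 0.0338
grip_force: 66.8
```

I put the z shifts in the y column, so I'm undoing that now.

```bash
python3 -m crank '[[0,0,-0.5,0.4,0],[0,0,-0.5,0.4,0],[0,0,-0.34,0.54,0],[0,0,0,0,0]]'
```

```text
clock: 8.6
position: [0.5594, 0.194, 0.1879]
tcp_rot: [-0.297, -3.123, -0.002]
wrist_force: [-18.8, -3.7, 18.7]
width: 0.034
grip_force: 82.5
```

```bash
python3 -m crank '[[0,0.15,0,-0.2,0],[0,0.2,0,0.2,0],[0,0.19,0,0.19,0],[0,0.18,0,0.21,0],[0,0.18,0,0.21,0]]'
```

```text
clock: 9.22
position: [0.5432, 0.197, 0.1707]
tcp_rot: [0.297, 3.122, -0.004]
wrist_force: [-2.9, -7.4, 6.2]
width: 0.0341
grip_force: 78.7
```

```bash
python3 -m crank '[[0,0.16,0,0.22,0],[0,0.16,0,0.22,0],[0,0.14,0,0.24,0],[0,0.14,0,0.24,0],[0,0.12,0,0.25,0],[0,0.12,0,0.25,0]]'
```

```text
clock: 9.98
position: [0.5209, 0.2011, 0.1343]
tcp_rot: [0.297, 3.126, -0.004]
wrist_force: [-4.3, -7.7, 5.3]
width: 0.0335
grip_force: 77.5
```

```bash
python3 -m crank '[[0,0.09,0,0.26,0],[0,0.09,0,0.26,0],[0,0.07,0,0.26,0],[0,0.05,0,0.2,0],[0,0.02,0,0.15,0],[0,0,0,0,0]]'
```

```text
clock: 10.72
position: [0.5113, 0.2028, 0.1047]
tcp_rot: [-0.296, -3.125, 0.005]
wrist_force: [-5.9, -4.8, 1.9]
width: 0.0338
grip_force: 80.2
```

```bash
python3 -m crank '[[0,0.01,0,0.1,0],[0,0.01,0,0.1,0],[0,0,0,0.1,0],[0,0,0,0,0]]'
python3 -m crank '[[0,0,0,0.08,0],[0,0,0,0.08,0],[0,0,0,0,0]]'
```

```text
clock: 11.22
position: [0.5106, 0.2031, 0.0999]
tcp_rot: [-0.296, -3.126, 0.004]
wrist_force: [-13.0, -7.9, 15.8]
width: 0.0341
grip_force: 82.8
clock: 11.6
position: [0.5108, 0.2032, 0.0997]
tcp_rot: [0.295, 3.127, -0.002]
wrist_force: [-20.0, -10.1, 35.7]
width: 0.0336
grip_force: 84.5
```

```bash
python3 -m crank '[[0,0,0,-0.2,0],[0.7,0,0,0,0],[0.7,0,0,0,0],[0.7,0,0,0,0],[0.7,0,0,0,0],[0.7,0,0,-0.6,0],[0.7,0,0,-0.9,0],[0.7,0,0,-1,0],[0.7,0,0,-1,0],[0.7,0,0,-1,0],[0.7,0,-1,0,0],[0.7,0,-1,0,0]]'
python3 -m crank '[[0.7,-0.05,-1,0,0],[0.7,-0.05,-1,0,0],[0.7,-0.05,-1,0,0],[0.7,-0.05,-1,0,0],[0.7,0,0,0,0],[0.7,0,0,0,0]]'
python3 - <<'E'
from h import *
s=env.sense();m=cam("wrist",s);w=get_image("wrist")[:,:,::-1];cv2.imwrite("pics/w5.png",w)
print(s["position"],s["clock"],proj(m,[.4874,.0551,.1512]))
x,y=proj(m,[.4874,.0551,.1512])[0].astype(int)
b=cv2.minAreaRect(blob(w,(0,0,0),(180,255,60),(x-45,y-25,x+45,y+25)));print(b,onz(m,b[0],.1512))
E
```

```text
clock: 13.1
position: [0.5039, 0.1553, 0.2121]
tcp_rot: [0.293, 3.126, 0.001]
wrist_force: [0.9, 0.7, -0.1]
width: 0.0602
grip_force: 0.0
clock: 13.85
position: [0.4901, 0.0566, 0.2112]
tcp_rot: [0.295, 3.127, 0.001]
wrist_force: [0.1, 0.9, 0.3]
width: 0.0599
grip_force: 0.0
[0.4901 0.0566 0.2112] 13.85 [[316.7249 194.9143]]
((317.0, 197.0), (46.0, 20.0), 0.0) [[0.4891 0.055  0.1512]]
```

View pics/w5.png

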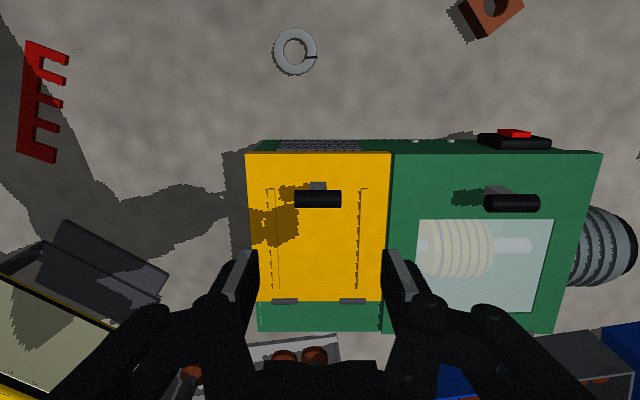

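The hood is flush and closed, with its bar at (512,203). The flap bar at (317,197) is centred under the gripper. I'll descend, grip it and work out the arc.

```bash
python3 -m crank '[[0.7,0.05,-0.07,0.9,0],[0.7,0,0,0.9,0],[0.7,0,0,0.9,0],[0.7,0,0,0.9,0],[0.7,0,0,0.9,0],[0.5,0,0,0,0],[0,0,0,0,0],[0,0,0,0,0],[0,0,0,0,0],[0,0,0,0,0]]'
python3 - <<'E'
import numpy as np
p=.2552+np.linspace(0,1.75,19);d=np.diff(.1188/.025*np.c_[-np.cos(p),np.sin(p)],axis=0);print((-d).round(2).tolist())
E
```

```text
clock: 15.15
position: [0.4879, 0.0552, 0.0985]
tcp_rot: [-0.294, -3.128, -0.002]
wrist_force: [-3.2, 2.6, 1.5]
width: 0.0346
grip_force: 60.1
[[-0.14, -0.44], [-0.18, -0.43], [-0.22, -0.41], [-0.26, -0.38], [-0.29, -0.36], [-0.33, -0.33], [-0.36, -0.29], [-0.38, -0.26], [-0.41, -0.22], [-0.43, -0.18], [-0.44, -0.13], [-0.45, -0.09], [-0.46, -0.05], [-0.46, -0.0], [-0.46, 0.04], [-0.45, 0.09], [-0.44, 0.13], [-0.43, 0.17]]
```

```bash
python3 -m crank '[[0,-0.14,0,-0.44,0],[0,-0.18,0,-0.43,0],[0,-0.22,0,-0.41,0],[0,-0.26,0,-0.38,0],[0,-0.29,0,-0.36,0],[0,-0.33,0,-0.33,0],[0,0,0,0,0]]'
```

```text
clock: 16.02
position: [0.5243, 0.0483, 0.1577]
tcp_rot: [0.295, 3.126, 0.001]
wrist_force: [0.3, 5.0, -3.9]
width: 0.0346
grip_force: 61.0
```

```bash
python3 -m crank '[[0,-0.36,0,-0.29,0],[0,-0.38,0,-0.26,0],[0,-0.41,0,-0.22,0],[0,-0.43,0,-0.18,0],[0,-0.44,0,-0.13,0],[0,-0.45,0,-0.09,0],[0,0,0,0,0]]'
```

```text
clock: 16.9
position: [0.5837, 0.0371, 0.1864]
tcp_rot: [-0.294, -3.127, -0.002]
wrist_force: [-0.7, 5.9, -3.4]
width: 0.0342
grip_force: 61.1
```

```bash
python3 -m crank '[[0,-0.46,0,-0.05,0],[0,-0.46,0,0,0],[0,-0.46,0,0.04,0],[0,-0.45,0,0.09,0],[0,-0.44,0,0.13,0],[0,-0.43,0,0.17,0],[0,0,0,0,0]]'
python3 -m crank '[[0.6,0,0,0,0],[0.6,0,0,0,0],[0.6,0,0,0,0],[0.6,0,0,0,0],[0.6,0,0,-0.7,0],[0.6,0,0,-1,0],[0.6,0,0,-1,0],[0.6,0,0,-1,0],[0.6,0,0,-1,0],[0.6,1,0,0,0],[0.6,1,0,0,0],[0.6,1,0,0,0]]'
```

```text
clock: 17.77
position: [0.6515, 0.0244, 0.1781]
tcp_rot: [0.294, 3.124, 0.002]
wrist_force: [-0.5, 5.4, 0.3]
width: 0.0346
grip_force: 59.7
clock: 19.27
position: [0.5756, 0.0378, 0.294]
tcp_rot: [0.295, 3.127, -0.0]
wrist_force: [0.3, 0.5, 1.1]
width: 0.0512
grip_force: 0.0
```

```bash
python3 -m crank '[[0.6,1,0,0,0],[0.6,1,0,0,0],[0.6,0,0,0,0],[0.6,0,0,0,0]]'
python3 - <<'E'
from h import *
s=env.sense();m=cam("wrist",s);w=get_image("wrist")[:,:,::-1];cv2.imwrite("pics/w6.png",w);S=get_image("scene")[:,:,::-1];cv2.imwrite("pics/s6.png",S);t=get_image("top")[:,:,::-1];cv2.imwrite("pics/t6.png",t)
print(s["position"],s["clock"])
h=cv2.cvtColor(w,cv2.COLOR_BGR2HSV);M=cv2.inRange(h,(0,130,60),(8,255,255))|cv2.inRange(h,(172,130,60),(180,255,255))
n,L,st,c=cv2.connectedComponentsWithStats(M)
for i in range(1,n):
    if st[i,4]>60:print(st[i],c[i],onz(m,c[i],.115))
E
```

```text
clock: 19.77
position: [0.5279, 0.0471, 0.2943]
tcp_rot: [0.295, 3.126, -0.0]
wrist_force: [-0.1, 0.6, -0.2]
width: 0.0515
grip_force: 0.0
[0.5279 0.0471 0.2943] 19.775
[  63   17   47  107 2252] [81.7229 68.417 ] [[ 0.383  -0.1752  0.115 ]]
[470  90  26   5 119] [483.0672  91.8235] [[0.4839 0.2317 0.115 ]]
[317 148   8  35 274] [320.4745 165.3467] [[0.5297 0.0481 0.115 ]]
[605 300  35  45 392] [621.9719 320.2755] [[0.8155 0.408  0.115 ]]
[555 310  18   8  67] [563.5522 313.6716] [[0.7897 0.3299 0.115 ]]
[531 312  23  44 378] [542.082  331.8228] [[0.8149 0.3026 0.115 ]]
[512 316  17  10  74] [518.5676 320.4054] [[0.7896 0.2709 0.115 ]]
[516 325  14  15  72] [522.8889 331.5556] [[0.8095 0.2768 0.115 ]]
[622 327  18  17 142] [631.4014 335.0211] [[0.8435 0.4234 0.115 ]]
[429 381  41  19 300] [447.32 391.55] [[0.8996 0.1685 0.115 ]]
```

View pics/w6.png

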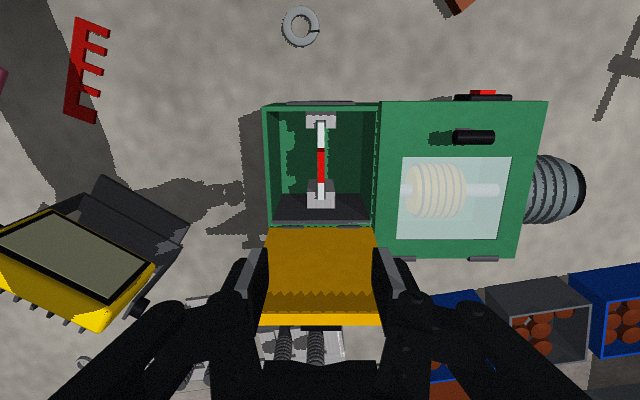

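The flap stands open and the box is visible. The red tab is at (320,165), aligned with the fingers and centred in the opening. I'll descend and grip it.

```bash
python3 -m crank '[[0.6,-0.06,0.05,1,0],[0.6,0,0,1,0],[0.6,0,0,1,0],[0.6,0,0,1,0],[0.6,0,0,1,0],[0.6,0,0,1,0],[0.6,0,0,1,0],[0.6,0,0,0.8,0],[0.6,0,0,0.8,0],[0.6,0,0,0.8,0],[0.6,0,0,0,0]]'
python3 -m crank '[[0.3,0,0,0,0],[0.2,0,0,0,0],[0,0,0,0,0],[0,0,0,0,0],[0,0,0,0,0],[0,0,0,0,0]]'
```

```text
clock: 21.3
position: [0.5276, 0.0479, 0.057]
tcp_rot: [-0.295, -3.123, 0.001]
wrist_force: [-0.4, 0.1, -0.1]
width: 0.0511
grip_force: 0.0
clock: 22.05
position: [0.5299, 0.0483, 0.0601]
tcp_rot: [0.295, 3.125, 0.0]
wrist_force: [0.1, -1.0, 5.2]
width: 0.0062
grip_force: 60.4
```

```bash
python3 -m crank '[[0,0,0,-0.3,0],[0,0,0,-0.4,0],[0,0,0,-0.5,0],[0,0,0,-0.6,0],[0,0,0,-0.6,0],[0,0,0,-0.6,0],[0,0,0,-0.6,0],[0,0,0,-0.6,0],[0,0,0,-0.6,0],[0,0,0,-0.5,0],[0,0,0,-0.3,0],[0,0,0,0,0]]'
python3 - <<'E'
from h import *
ms=cam("scene");mw=dict(cam("wrist",env.sense()));w=cv2.imread("pics/w1.png");w6=cv2.imread("pics/w6.png");s=cv2.imread("pics/scene0.png");s6=cv2.imread("pics/s6.png")
m1=dict(mw);m1["cam_to_world"]=np.load("w1.npy")
m6=cam("wrist",dict(position=np.array([.5279,.0471,.2943]),tcp_rot=np.array([.295,3.126,0])))
def quad(im,box,lo):
    k=blob(im,lo,(60,110,255),box,5);h=cv2.convexHull(k)[:,0]
    for e in np.arange(1,12,.25):
        q=cv2.approxPolyDP(h,e,True)[:,0]
        if len(q)==4:break
    return q,cv2.contourArea(h)
for n,im,box,lo in(("w1",w,(15,250,150,325),(20,10,100)),("w6",w6,(0,200,165,315),(20,10,80)),("s",s,(285,150,335,205),(20,15,120))):print(n,quad(im,box,lo)[0].tolist(),quad(im,box,lo)[1])
c=np.hstack([cv2.resize(w[245:335,10:160],(450,270),interpolation=cv2.INTER_CUBIC),cv2.resize(s[145:200,285:340],(330,330),interpolation=cv2.INTER_CUBIC)[:270]])
c=np.vstack([c,np.zeros((330,780,3),np.uint8)]);c[280:590,:495]=cv2.resize(w6[205:308,0:165],(495,309+1),interpolation=cv2.INTER_CUBIC);cv2.imwrite("pics/lamp.png",c)
E
```

```text
clock: 23.55
position: [0.5292, 0.0483, 0.1995]
tcp_rot: [0.295, 3.127, 0.0]
wrist_force: [0.4, 0.1, -1.8]
width: 0.0066
grip_force: 59.4
w1 [[31, 289], [73, 261], [143, 298], [116, 324]] 3756.5
w6 [[0, 237], [54, 214], [143, 262], [107, 298]] 5831.0
s [[330, 156], [324, 171], [294, 188], [294, 174]] 523.5
```

View pics/lamp.png

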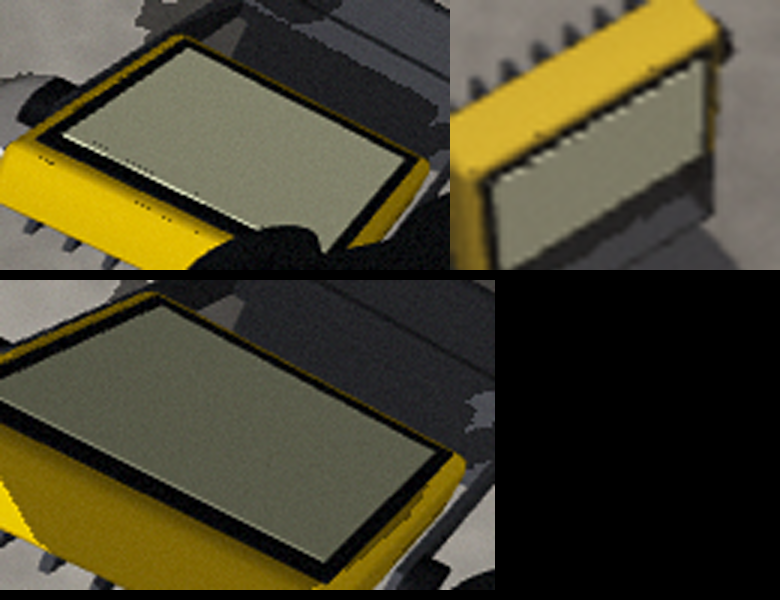

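The crop shows the lit panel's corners clearly: 
- **w1:** A (72.3,259), B (145.7,298.3), C (30.7,290)
- **w6:** A (54.3,212.3), B (146,262.3), D (108.3,301)
- **Scene:** A (327.5,170.3), B (293.3,189.7), C (327.2,155), D (292,175.5)

Next I'll triangulate these corners.

```bash
python3 - <<'E'
from h import *
ms=cam("scene");m1=dict(cam("wrist",env.sense()));m1["cam_to_world"]=np.load("w1.npy")
m6=cam("wrist",dict(position=np.array([.5279,.0471,.2943]),tcp_rot=np.array([.295,3.126,0])))
A=tri((m1,(72.3,259.5)),(m6,(54.3,212.3)),(ms,(327.5,170.3)));B=tri((m1,(145.7,298.3)),(m6,(146,262.3)),(ms,(293.3,189.7)))
C=tri((m1,(30.7,290)),(ms,(327.2,155)));D=tri((m6,(108.3,301)),(ms,(292,175.5)))
for n,v in zip("ABCD",(A,B,C,D)):print(n,v[0],np.round(v[1],4))
A,B,C,D=[v[0] for v in(A,B,C,D)]
print(np.linalg.norm(A-B),np.linalg.norm(C-D),np.linalg.norm(A-C),np.linalg.norm(B-D))
# known heights: bottom .102, top .178
P=[onz(m1,(72.3,259.5),.102)[0],onz(m6,(54.3,212.3),.102)[0],onz(m1,(145.7,298.3),.102)[0],onz(m6,(146,262.3),.102)[0],onz(m1,(30.7,290),.178)[0],onz(m6,(108.3,301),.178)[0]]
print(np.array(P))
for a,b in((A,B),(C,D),(P[0],P[2]),(P[1],P[3]),(P[4],P[5])):
    d=(b-a)[:2];mid=(a+b)/2;ang=np.arctan2(d[1],d[0]);print("mid",mid,"ang(y axis)",ang)
E
```

```text
A [ 0.5266 -0.2827  0.107 ] [0.0003 0.0019 0.0018]
B [ 0.6141 -0.1968  0.1082] [0.001  0.0008 0.0019]
C [ 0.5272 -0.2794  0.1859] [0.0003 0.0003]
D [ 0.611  -0.1896  0.1931] [0.0003 0.0003]
0.12265090400948668 0.12306873301895269 0.07894016615279255 0.08527752482605469
[[ 0.5283 -0.2873  0.102 ]
 [ 0.5294 -0.2865  0.102 ]
 [ 0.6177 -0.2002  0.102 ]
 [ 0.6171 -0.2003  0.102 ]
 [ 0.5311 -0.2883  0.178 ]
 [ 0.6199 -0.203   0.178 ]]
mid [ 0.5704 -0.2397  0.1076] ang(y axis) 0.7761740890264014
mid [ 0.5691 -0.2345  0.1895] ang(y axis) 0.8194818665709207
mid [ 0.573  -0.2438  0.102 ] ang(y axis) 0.772674916380984
mid [ 0.5733 -0.2434  0.102 ] ang(y axis) 0.7768628183689543
mid [ 0.5755 -0.2457  0.178 ] ang(y axis) 0.7651575565276181
```

```bash
python3 -m crank '[[0,-0.06,-0.5,0,0],[0,-0.06,-0.9,0,0],[0,-0.06,-0.9,0,0],[0,-0.06,-0.9,0,0],[0,-0.06,-0.9,0,0],[0,-0.06,-0.9,0,0],[0,-0.06,-0.9,0,0],[0,-0.06,-0.9,0,0],[0,-0.06,-0.9,0,0],[0,-0.06,-0.7,0,0],[0,0,-0.37,0,0]]'
python3 -m crank '[[0,0,0,0,-0.6],[0,0,0,0,-1],[0,0,0,0,-1],[0,0,0,0,-1],[0,0,0,0,-1],[0,0,0,0,-1],[0,0,0,0,-1],[0,0,0,0,-1],[0,0,0,0,-1],[0,0,0,0,-0.58],[0,0,0,0,0],[0,0,0,0,0]]'
python3 - <<'E'
from h import *
s=env.sense();m=cam("wrist",s);w=get_image("wrist")[:,:,::-1];cv2.imwrite("pics/w7.png",w);cv2.imwrite("pics/s7.png",get_image("scene")[:,:,::-1]);cv2.imwrite("pics/t7.png",get_image("top")[:,:,::-1])
M=R.from_rotvec(s["tcp_rot"]).as_matrix();print(s["position"],s["q"],"toolx",M[:,0],"y",M[:,1],np.arctan2(M[1,1],M[0,1]))
d=np.array([.502,-.170,.1476])-s["position"];print("units",M.T@d/.025)
E
```

```text
clock: 24.92
position: [0.5021, -0.1711, 0.1986]
tcp_rot: [-0.297, -3.127, -0.0]
wrist_force: [-0.1, 0.2, -2.3]
width: 0.0066
grip_force: 59.4
clock: 26.42
position: [0.5026, -0.1698, 0.1989]
tcp_rot: [1.184, -2.91, -0.0]
wrist_force: [-0.4, 0.5, -2.1]
width: 0.0069
grip_force: 59.4
[ 0.5026 -0.1698  0.1989] [-0.3259  0.3012  0.0876  1.3574  0.0001 -1.0986] toolx [-0.716  -0.6981  0.    ] y [-0.6981  0.716   0.0002] 2.3435022567980277
units [0.0208 0.01   2.053 ]
```

```bash
python3 -m crank '[[0,0,0,0.5,0],[0,0,0,0.5,0],[0,0,0,0.5,0],[0,0,0,0.4,0],[0,0,0,0.15,0],[0,0,0,0,0],[0,0,0,0,0]]'
python3 - <<'E'
from h import *
s=env.sense();m=cam("wrist",s);w=get_image("wrist")[:,:,::-1];S=get_image("scene")[:,:,::-1];t=get_image("top")[:,:,::-1]
for n,i in(("w8",w),("s8",S),("t8",t)):cv2.imwrite(f"pics/{n}.png",i)
print(s["position"],s["wrist_force"],s["clock"])
o=np.zeros((600,800,3),np.uint8);o[:300,:480]=cv2.resize(w,(480,300),interpolation=cv2.INTER_AREA)
o[:300,490:790]=cv2.resize(t[130:230,280:380],(300,300),interpolation=cv2.INTER_CUBIC)
o[305:600,:472]=cv2.resize(S[110:260,240:480],(472,295),interpolation=cv2.INTER_CUBIC)
o[305:600,480:790]=cv2.resize(S[130:225,250:350],(310,295),interpolation=cv2.INTER_CUBIC)
cv2.imwrite("pics/fin.png",o)
E
```

```text
clock: 27.45
position: [0.503, -0.1701, 0.1483]
tcp_rot: [-1.184, 2.909, -0.001]
wrist_force: [-0.4, -1.0, -1.3]
width: 0.0067
grip_force: 59.4
[ 0.503  -0.1701  0.1483] [-0.3598 -1.0375 -1.3397] 27.45
```

View pics/fin.png

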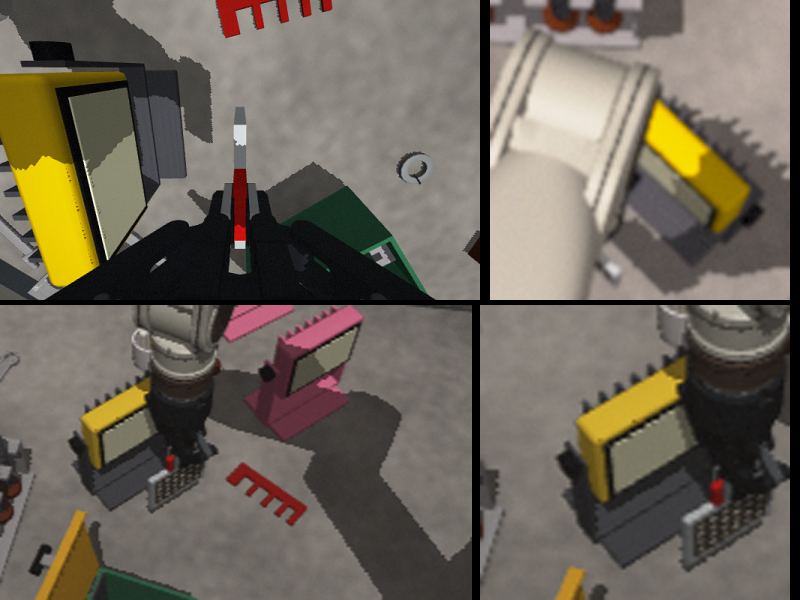

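The final view shows the plate upright and parallel to the lit face in the scene crop. It hangs from its red tab, clear of everything, with the flap standing. The wrist view shows the panel's top edge from (70,97) to (105,258) and its bottom edge from (127,82) to (146,205). I'll recheck the offset with those.

```bash
python3 - <<'E'
from h import *
s=env.sense();m=cam("wrist",s);w=cv2.imread("pics/w8.png")
k=blob(w,(18,5,60),(60,110,255),(85,100,200,352),5);h=cv2.convexHull(k)[:,0]
for e in np.arange(1,15,.25):
    q=cv2.approxPolyDP(h,e,True)[:,0]
    if len(q)==4:break
print(q.tolist());M=R.from_rotvec(s["tcp_rot"]).as_matrix()
k4=4/3*np.array([[70,97],[105,258],[127,82],[146,205]])
P=np.vstack([onz(m,k4[:2],.178),onz(m,k4[2:],.102)]);print(P);c=P.mean(0);print("centre",c,"tool frame",M.T@(c-s["position"]))
for a,b in((0,1),(2,3)):d=M.T@(P[b]-P[a]);print(d,np.linalg.norm(d),np.degrees(np.arctan2(d[1],-d[0])))
r=blob(w,(0,130,60),(8,255,255),(280,180,360,340));print("tab",cv2.boundingRect(r),"flange check proj plate",proj(m,s["position"]+M@np.array([[.048,0,-.0284],[.018,0,-.0549],[-.018,0,-.0549]]).T.T[0]),[proj(m,s["position"]+M@np.array(v))[0] for v in([.048,0,-.0284],[.018,0,-.0549],[-.018,0,-.0549])])
E
```

```text
[[168, 117], [199, 312], [142, 346], [91, 130]]
[[ 0.5295 -0.2882  0.178 ]
 [ 0.6161 -0.2044  0.178 ]
 [ 0.5257 -0.2907  0.102 ]
 [ 0.6152 -0.2015  0.102 ]]
centre [ 0.5716 -0.2462  0.14  ] tool frame [ 0.004  -0.1024  0.0083]
[-0.1206 -0.0005  0.0001] 0.12055666541696733 -0.25132259877118657
[-0.1264  0.0013  0.0001] 0.12636413807255348 0.5979681945074843
tab (311, 225, 19, 96) flange check proj plate [[322.2838 162.4574]] [array([322.2838, 162.4574]), array([322.612 , 246.1287]), array([322.371 , 317.0673])]
```

The alignment is good: 102 mm away, square to within 1°, and the height matches. I'll shift 3 mm sideways and hand in.

```bash
python3 -m crank '[[0,0.12,-0.04,0,0],[0,0,0,0,0],[0,0,0,0,0],[0,0,0,0,0]]' && python3 -c "
from cell import env
print(env.job_done())"
```

```text
clock: 28.1
position: [0.5011, -0.1728, 0.1478]
tcp_rot: [-1.185, 2.91, 0.0]
wrist_force: [-0.1, 0.1, -1.8]
width: 0.0064
grip_force: 59.4
the job is handed in; nothing more can be done
None
```

Job handed in at 28 s: hood closed, yellow flap left standing, and the filter plate held upright and square about 10 cm from the yellow lamp's lit face; one mistyped move while lowering the hood pulled sideways at about 83 N (wrist limit 120 N) before I corrected it.

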